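# Locate a setting block and lock it with the cam lever

### The arm

A 6-joint arm with a two-finger parallel gripper is mounted at the origin on a cart in front of the work surface, level with it; the furniture and walls round the work are solid. World frame = base frame: x ahead of the robot, y to its left, z up, the work surface at z = 0. Lengths are in mm, angles in rad, forces in N, time in s.
With the tool pointing down it reaches from about 300 to 875 mm from the base axis. Payload 6.4 kg.
Tool frame: the origin (TCP) lies between the finger pads; the fingertips stand env.tip_reach ahead of it and the grasp point (between the pads) is the TCP (env.tip_reach is the distance from the TCP to the fingertips, in mm); y points along the fingers, z is the direction in which the jaws open and shut, and the axes are right-handed (so a half turn about y gives the same grasp; the last joint's range is limited). The gripper opens to 85 mm and grips with 20 to 120 N. Pads are 22 mm wide; open, the fingers measure 114 mm over their backs; the gripper's body (76 mm by 85 mm) begins 54 mm behind the grasp point. The pads swing forward as they close: fully open they stand 13 mm farther back than shut.
Start: joints at [1.096, 0.181, 1.607, -0, 1.354, -0.206], TCP at [152.693, 554.37, 250.288] pointing down, gripper open.
Joint ranges: [-2.99, 2.99], [-0.89, 2.07], [0.3, 2.58], [-1.14, 4.28], [0, 2.63], [-3.12, 3.12]. Speed limits (rad/s): [2.57, 2.57, 3.01, 3.14, 3.14, 3.14].

### API

Orientations are given as a unit quaternion [w, x, y, z].
In Python, from station import sensors, vision, finish_job, nets, env gives the robot as it stands.
- The arm moves only by the shell command python3 -m handwheel 'ROWS'. ROWS is JSON, a list of rows, each an object of numbers: "dx", "dy", "dz": the shift along the tool's x, y, z in cm; "wx", "wy", "wz": the turn, a rotation vector about the tool's x, y, z in degrees; "grip": the finger opening in cm, from 0 to 8.54. A call has 1 to 12 rows; each row shifts and turns the pose as measured when the row begins, along the tool's axes as they then stand; what a row does not reach is not made up. A row lasts 1/10 s, in which the tool goes at most 50 mm and 8.59 degrees, less where a joint would pass 70% of its speed; a pose out of reach is approached as far as the arm can. A call with a gripper value outside its range is refused whole. The fingers move at their own pace and stop on an object; the grip force is fixed at half the most. Time passes only in rows, so rows that do not move let the fingers close. It gives the time, the measured TCP pose, the force and the opening at its end, in the units of the state.
- sensors.sense(): the state, without advancing time (a new reading comes with each control period).
- vision.grab_frame(name): name is "scene" or "top" or "wrist"; returns the picture (480x640x3 uint8, red, green, blue); there is no depth.
- vision.get_calibration(name): a dict with "camera_matrix" (3x3 intrinsics, pixels), "extrinsics" (4x4, takes a point from world to camera coordinates). Camera axes: x right, y down, z forward; pixel columns grow to the right and rows downward; lengths in mm; the calibration is good to about 2 mm. A picture is of the moment at which its call begins: read the wrist's pose just before it. get_calibration takes no time and is no camera call; for the wrist camera it gives the pose at the moment of the call.
- finish_job(): hands the job in, once; it reports no verdict.
Trained networks look in the newest picture that a camera, given by its name, has taken for a name from the list of things; names that differ only in an ending like _2 or _b are one class to them, and where a whole thing is asked for, a point or a joint stands for the part that bears it (a point fixed in the world has none). Each returns a list of dicts, best first, with "confidence" (0 to 1); they miss things now and then, are a little off and sometimes report something else, mostly with a low value. They report only what shows in the picture. A call takes as long as a camera call. They do not tell look-alikes from the thing itself.
- nets.search_frame(name, camera): "point" ([x, y, z] in mm, in world coordinates, good to about 4 mm: the middle of the surface that is visible of it).
- nets.trace(name, camera): "pixels" (480x640 bool, what is visible of it).
- nets.place_of(name, camera): "point" ([x, y, z] in mm, in world coordinates, good to about 4 mm: a listed point, or the origin of a listed thing).
The state is a dict: "time_s": time; "joint_pos": joint angles; "dq": joint speeds; "joint_efforts": joint torques, N m; "eef_pos": TCP position; "tcp_rot": TCP orientation; "ft_force": force on the tool from outside, world axes, zero at the start; "torque": the same for the moment, N m; "opening": opening from 0.0 (shut) to 1.0 (fully open).
Only numpy, scipy, OpenCV 4.12 (cv2) and the standard library are available. Lean on these libraries where they do the work, as an engineer would, in place of code of your own. Each camera call takes 0.05 s, during which the arm holds its last target.

### The job

Locate and clamp the steel setting block in the small aluminium fixture, so that a height gauge can be zeroed on it: with a fingertip push the loose block lengthwise along the plate until it is up against the single white end post, and then push the red-handled cam lever round with one finger, all the way to the end of its swing, so that the brass clamp nose holds the block flat and square against the two white side posts. Only push: do not lift the block, and do not take it or the lever between the fingers. Leave the hexagon key, screw tin, screwdriver and marker pen where they are, and finish with the hand clear.

Things in the scene. Friction and masses are not known exactly. Their poses are not given: they have to be found in the camera images.
- fixture: aluminium plate fixed to the table, 150 (its x) x 190 (its y) x 12 mm thick; origin at the centre of its underside, z up. The clamp's guide rails and strap fill x -32..32, y -14..18 mm, up to 31 mm above the plate; the lever is beyond them (+y). The block's channel runs along x between the side posts and the clamp nose, open at its -x end, 37 mm wide with the lever open
- setting_block: loose pale ground-steel block, 25 (its x) x 40 (its y) x 35 mm tall, 0.10 to 0.18 kg; origin at the centre of its underside, on the plate. It starts in the channel, its y roughly along the fixture's x, 14 to 32 mm short of the end post (towards the fixture's -x) and a few mm off the side posts. It slides under 1 to 2 N
- end_post: white plastic locating post, fixed, 15 mm dia., 26 mm tall, at (27.5, -40) mm in the fixture's frame; origin at its foot, on the plate. It stops the block's +x end
- side_post_a: white fixed locating post like the end post, at (-9, -60) mm in the fixture's frame; origin at its foot. Its twin, side post b, stands at (14, -60) mm; both touch the long side of a seated block
- seat (a point): point on the plate's top where the block's origin lies when the block touches the end post and both side posts: (0, -40, 12) mm in the fixture's frame, axes as the fixture's. The block is pushed by hand along +x; the clamp then pushes it along -y
- cam_lever (a joint): angle of the cam lever about its upright axis, rad: 0 open, stop at 2.62 locked; grows counterclockwise from above. Starts between 0 and 0.3. The arm points at 15 deg + this angle, counterclockwise from the fixture's +x: open along +x, then over the +y side, locked along -x. Its cam drives the clamp nose 16 mm along -y. It takes 3 to 6 N at the handle and stays where it is left
- cam_pivot (a point): on the lever's turning axis, at the height of the arm's centre line: (0, 46, 40) mm in the fixture's frame
- lever_grip (a point): centre of the lever's red handle, 76 mm from the turning axis, 40 mm above the table; the handle is a round bar along the arm, 18 mm dia., 54 to 98 mm from the axis, with 19 mm of free space under it down to the plate. Nearer the axis the arm is a 10 mm steel rod. Axes: x out along the arm, z up
- clamp_nose: sprung brass nose of the clamp, 24 mm wide, 20 mm tall; origin at the centre of its face, on the plate. With the lever locked it presses on a seated block with 12 to 20 N
- hex_key: loose dark hexagon key, 28 x 77 x 4 mm, lying near the robot's edge of the table; origin at its centre. To be left alone
- screw_tin: loose round pale tin, 64 mm dia., 25 mm tall, standing to the left of the fixture; origin at the centre of its underside. To be left alone
- screwdriver: loose cross screwdriver with a red grip, 167 mm long, 18 mm thick, lying near the robot's edge of the table; origin at its centre. To be left alone
- marker: loose grey and black marker pen, 135 mm long, 15 mm thick, lying near the robot's edge of the table; origin at its centre. To be left alone
There are look-alikes about, which are no part of the job. There is more than one size of the setting_block; the job needs the middle-sized.

How it is judged:
By the outcome, as a careful person would: the job done as asked, in the order asked, and still so for the second after the job is handed in, with the robot touching nothing.
It also fails if it takes over 48 s, if anything falls off the work surface, if the arm or the gripper's body presses on something with over 40 N, if the wrist force passes 120 N, or if a joint passes its speed limit or range.

## Working session

There is one attempt and no reset: what is moved stays moved. The work goes in short steps, Python scripts to look and compute and a shell command to move; the robot and the scene stay as the last step left them, time stands still between calls to the robot, and variables do not carry over. Pictures are saved under pics/ and viewed, and the job is handed in when it is done.

```bash
ls; mkdir -p pics; python3 - <<'E'
from station import sensors, vision, nets, env
import cv2
s=sensors.sense();print(s, env.tip_reach)
for c in("scene","top","wrist"):
    im=vision.grab_frame(c);cv2.imwrite(f"pics/{c}0.png",im[:,:,::-1])
    if c!="wrist":
        for n in("fixture","setting_block","end_post","side_post_a","cam_pivot","lever_grip","seat","clamp_nose","hex_key","screw_tin","screwdriver","marker"):
            print(c,n,[([round(v) for v in d["point"]],round(d["confidence"],2)) for d in nets.place_of(n,c)])
print(sensors.sense()["time_s"])
E
```

```text
pics
{'time_s': 0.0, 'joint_pos': array([ 1.09572181e+00,  1.81520870e-01,  1.60800097e+00,  2.42029774e-05,
        1.35378481e+00, -2.06299762e-01]), 'dq': array([ 6.63336425e-05, -1.25702356e-03,  1.43184051e-03, -1.28530185e-03,
       -1.61058467e-04,  3.78372613e-04]), 'joint_efforts': array([-2.75745013e-03, -4.44861460e+01, -3.51339483e+01, -4.80669351e-04,
        8.90398223e-03, -2.72729875e-05]), 'eef_pos': array([152.42945143, 553.89961916, 249.39885866]), 'tcp_rot': array([-0.70016235,  0.70129909, -0.09495261,  0.0945319 ]), 'ft_force': array([-0.36147739,  0.05706236, -0.3911846 ]), 'torque': array([-0.02907908, -0.0098756 , -0.03414458]), 'opening': 0.9988236077866132} 19.0
scene fixture [([538, -18, -4], 0.92)]
scene setting_block [([513, -194, 1], 0.89), ([426, -160, -3], 0.86), ([516, -50, 14], 0.77), ([381, -63, 0], 0.2)]
scene end_post [([557, -60, 14], 0.4)]
scene side_post_a [([522, -76, 14], 0.72), ([383, -240, 4], 0.7), ([383, -65, 2], 0.59)]
scene cam_pivot [([540, 23, 42], 0.87), ([536, -56, 10], 0.49)]
scene lever_grip [([616, 54, 41], 0.73)]
scene seat [([536, -60, 12], 0.77)]
scene clamp_nose []
scene hex_key [([385, -65, -1], 0.6)]
scene screw_tin [([476, 253, -2], 0.74)]
scene screwdriver [([377, 122, 1], 0.83)]
scene marker [([383, -239, 2], 0.61), ([619, 54, 42], 0.32)]
top fixture [([536, -17, 0], 0.58)]
top setting_block [([509, -196, 0], 0.84), ([513, -52, 12], 0.56), ([420, -161, -1], 0.51)]
top end_post [([531, -58, 11], 0.56), ([561, -61, 11], 0.46), ([377, -71, -6], 0.16)]
top side_post_a []
top cam_pivot [([546, 26, 42], 0.89)]
top lever_grip []
top seat [([535, -62, 13], 0.98)]
top clamp_nose [([535, -36, 10], 0.5)]
top hex_key [([532, -33, 11], 0.49), ([380, -70, -1], 0.46)]
top screw_tin [([477, 255, 0], 0.97), ([381, -238, 0], 0.19)]
top screwdriver [([377, 125, -1], 0.71)]
top marker [([381, -241, 0], 0.65)]
1.35
```

View pics/scene0.png

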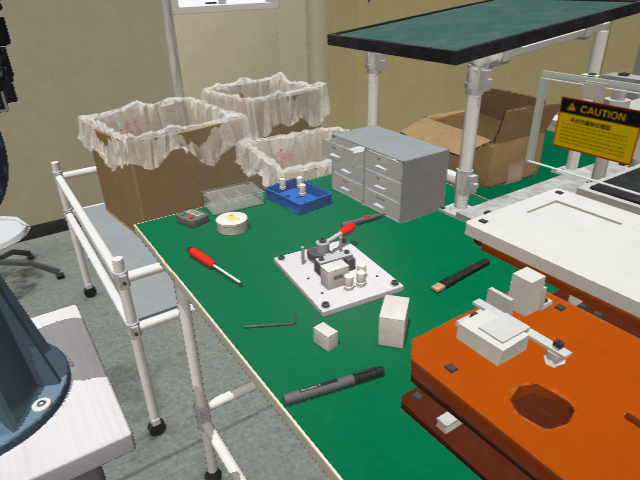

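View pics/top0.png

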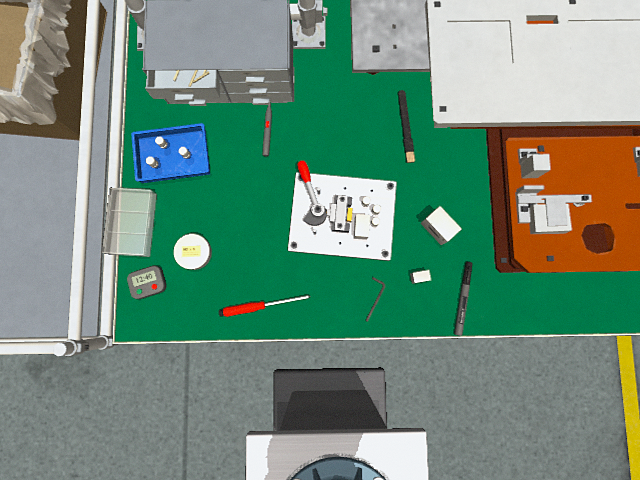

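```bash
cat > h.py <<'E'
import numpy as np
from station import sensors, vision, nets, env
def cal(c):
    k=vision.get_calibration(c);return np.array(k["camera_matrix"]),np.array(k["extrinsics"])
def unproj(uv,z,K,E):
    R,t=E[:3,:3],E[:3,3]; o=-R.T@t; d=R.T@np.linalg.solve(K,[uv[0],uv[1],1.]); return o+d*(z-o[2])/d[2]
def proj(p,K,E):
    q=K@(E[:3,:3]@np.asarray(p,float)+E[:3,3]); return q[:2]/q[2]
E
python3 - <<'E'
from h import *
import cv2
K,E=cal("top")
im=vision.grab_frame("top")
m=nets.trace("fixture","top")
print([(d["confidence"],d["pixels"].sum()) for d in m])
p=m[0]["pixels"].astype(np.uint8)
cs,_=cv2.findContours(p,0,2);c=max(cs,key=cv2.contourArea)
hsv=cv2.cvtColor(im,cv2.COLOR_RGB2HSV)
w=((hsv[...,1]<60)&(hsv[...,2]>150)).astype(np.uint8);w[:165]=0;w[265:]=0;w[:,:280]=0;w[:,402:]=0
cs,_=cv2.findContours(w,0,2);c2=max(cs,key=cv2.contourArea)
for cc in(c,c2):
    r=cv2.boxPoints(cv2.minAreaRect(cc));P=np.array([unproj(u,12,K,E) for u in r]);
    print(r.round(1).tolist(),P.round(1).tolist(),P.mean(0), np.linalg.norm(P[0]-P[1]),np.linalg.norm(P[1]-P[2]))
    for a,b in((0,1),(1,2)):
        d=P[b]-P[a];print(np.degrees(np.arctan2(d[1],d[0])))
crop=cv2.resize(im[145:270,275:410],None,fx=5,fy=4.8*1,interpolation=cv2.INTER_CUBIC);cv2.imwrite("pics/c1.png",crop[:,:,::-1])
im=vision.grab_frame("scene")
cv2.imwrite("pics/c2.png",cv2.resize(im[210:320,265:410],None,fx=5,fy=5,interpolation=cv2.INTER_CUBIC)[:,:,::-1])
print(sensors.sense()["time_s"])
E
```

```text
[(0.75, np.int64(7890))]
[[287.20001220703125, 250.89999389648438], [296.0, 160.3000030517578], [398.5, 170.1999969482422], [389.70001220703125, 260.79998779296875]] [[472.2, 83.7, 12.0], [643.5, 66.3, 12.0], [621.5, -126.3, 12.0], [451.0, -103.7, 12.0]] [547.06311466 -20.00915312  12.        ] 172.19886306087992 193.85112229299136
-5.7990193185462315
-96.50537170398877
[[287.3999938964844, 250.5], [294.70001220703125, 171.6999969482422], [397.6000061035156, 181.3000030517578], [390.20001220703125, 260.1000061035156]] [[472.8, 83.3, 12.0], [621.4, 68.8, 12.0], [600.1, -123.8, 12.0], [452.3, -104.7, 12.0]] [536.64764166 -19.094778    12.        ] 149.25219913978472 193.7302042202711
-5.60718031314688
-96.29545892020721
1.5
```

```bash
true
```

```text
(no output)
```

View pics/c1.png

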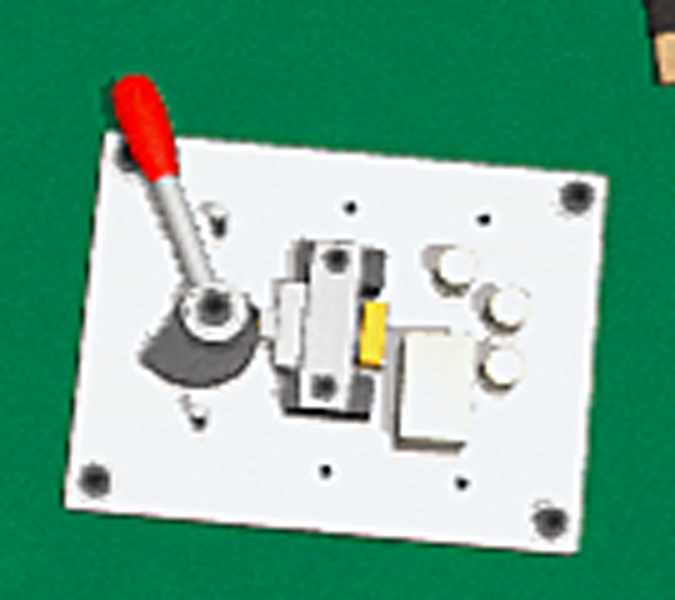

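View pics/c2.png

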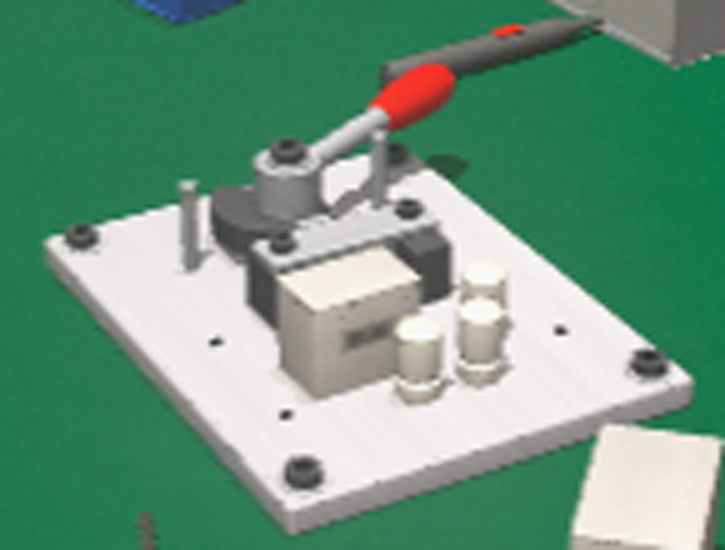

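```bash
cat >> h.py <<'E'
from scipy.spatial.transform import Rotation as Rn
F0=np.array([536.6,-19.,0]);YAW=np.radians(-5.9)
RF=Rn.from_euler('z',YAW).as_matrix()
def f2w(p): return F0+RF@np.asarray(p,float)
def w2f(p): return RF.T@(np.asarray(p,float)-F0)
def tool():
    s=sensors.sense();q=np.array(s["tcp_rot"]);R=Rn.from_quat([q[1],q[2],q[3],q[0]]).as_matrix();return s,np.array(s["eef_pos"]),R
def rep(tgt_f=None,zdir_f=None):
    s,p,R=tool();print("t",round(s["time_s"],2),"tcp_w",p.round(1),"tcp_f",w2f(p).round(1),"F_f",(RF.T@s["ft_force"]).round(1),"open",round(s["opening"],2),"q",np.round(s["joint_pos"],2))
    for n,i in zip("xyz",range(3)): print(" tool",n,"in fixture",(RF.T@R[:,i]).round(3))
    if tgt_f is not None: print(" shift cm tool axes",(R.T@(f2w(tgt_f)-p)/10).round(2))
E
python3 - <<'E'
from h import *
import cv2
rep([-75,-36,110])
K,E=cal("top")
im=vision.grab_frame("top")
r=nets.trace("lever_grip","top")
print([(d["confidence"],d["pixels"].sum()) for d in r])
hsv=cv2.cvtColor(im,cv2.COLOR_RGB2HSV)
m=((hsv[...,1]>150)&((hsv[...,0]<8)|(hsv[...,0]>172))&(hsv[...,2]>100)).astype(np.uint8)
m[:150]=0;m[190:]=0;m[:,:285]=0;m[:,330:]=0
ys,xs=np.nonzero(m);g=unproj((xs.mean(),ys.mean()),40,K,E);gf=w2f(g);print("grip f",gf, "ang",np.degrees(np.arctan2(gf[1]-46,gf[0])),np.hypot(gf[1]-46,gf[0]))
# drawn check
v=cv2.resize(im[145:270,275:410],None,fx=5,fy=5,interpolation=cv2.INTER_CUBIC)[:,:,::-1].copy()
def d(p,c):
    u=proj(f2w(p),K,E);cv2.circle(v,(int((u[0]-275+.5)*5),int((u[1]-145+.5)*5)),4,c,-1)
for x in(-75,75):
    for y in(-95,95): d((x,y,12),(0,0,255))
for p in((27.5,-40,38),(-9,-60,38),(14,-60,38)): d(p,(255,0,0))
d((0,46,50),(255,0,255))
for x in(-20,20):
    for y in(-12.5,12.5): d((-18.6+x,-34+y,47),(0,160,0))
cv2.imwrite("pics/c3.png",v)
E
```

```text
t 1.5 tcp_w [152.7 554.4 250.3] tcp_f [-440.8  530.9  250.3] F_f [ 0.4 -0.   0.1] open 1.0 q [ 1.1   0.18  1.61 -0.    1.35 -0.21]
 tool x in fixture [ 0.986 -0.165 -0.   ]
 tool y in fixture [-0. -0. -1.]
 tool z in fixture [ 0.165  0.986 -0.   ]
 shift cm tool axes [ 45.44  14.03 -49.87]
[(0.91, np.int64(645))]
grip f [70.46259243 77.67879183 40.        ] ang 24.20787883536081 77.25621517882661
```

View pics/c3.png

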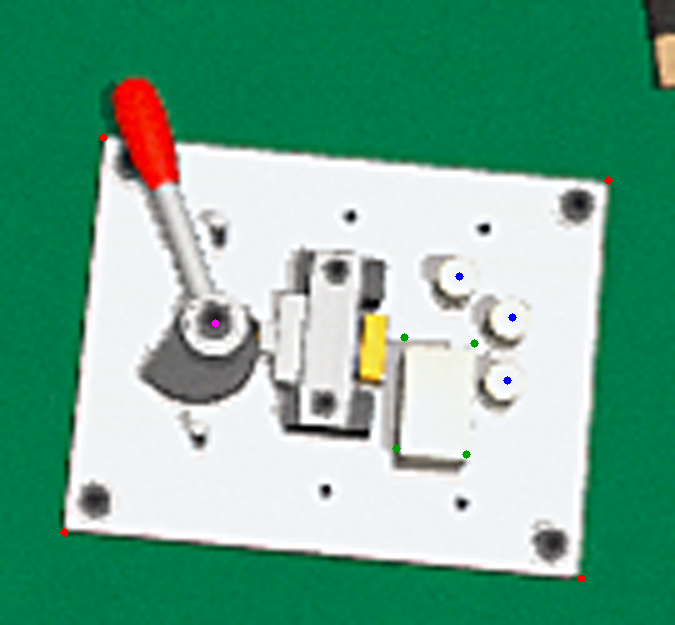

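```bash
python3 -m handwheel '[{"dx":3.2,"dz":-3.5,"grip":0},{"dx":3.2,"dz":-3.5,"grip":0},{"dx":3.2,"dz":-3.5,"grip":0},{"dx":3.2,"dz":-3.5,"grip":0},{"dx":3.2,"dz":-3.5,"grip":0},{"dx":3.2,"dz":-3.5,"grip":0},{"dx":3.2,"dz":-3.5,"grip":0},{"dx":3.2,"dz":-3.5,"grip":0},{"dx":3.2,"dz":-3.5,"grip":0},{"dx":3.2,"dz":-3.5,"grip":0},{"dx":3.2,"dz":-3.5,"grip":0},{"dx":3.2,"dz":-3.5,"grip":0}]'; python3 -c "
from h import *
rep([-75,-35.5,110])"
```

```text
t 1.6 tcp_w [152.7 554.4 250.3] tcp_f [-440.8  530.9  250.3] F_f [ 0.3 -0.1  0. ] open 1.0 q [ 1.1   0.18  1.61 -0.    1.35 -0.21]
 tool x in fixture [ 0.986 -0.165  0.   ]
 tool y in fixture [ 0.  0. -1.]
 tool z in fixture [0.165 0.986 0.   ]
 shift cm tool axes [ 45.43  14.03 -49.82]schema error: expected keys dx, dy, dz, wx, wy, wz, grip
```

```bash
python3 -m handwheel '[{"dx":3.2,"dy":0,"dz":-3.5,"wx":0,"wy":0,"wz":0,"grip":0},{"dx":3.2,"dy":0,"dz":-3.5,"wx":0,"wy":0,"wz":0,"grip":0},{"dx":3.2,"dy":0,"dz":-3.5,"wx":0,"wy":0,"wz":0,"grip":0},{"dx":3.2,"dy":0,"dz":-3.5,"wx":0,"wy":0,"wz":0,"grip":0},{"dx":3.2,"dy":0,"dz":-3.5,"wx":0,"wy":0,"wz":0,"grip":0},{"dx":3.2,"dy":0,"dz":-3.5,"wx":0,"wy":0,"wz":0,"grip":0},{"dx":3.2,"dy":0,"dz":-3.5,"wx":0,"wy":0,"wz":0,"grip":0},{"dx":3.2,"dy":0,"dz":-3.5,"wx":0,"wy":0,"wz":0,"grip":0},{"dx":3.2,"dy":0,"dz":-3.5,"wx":0,"wy":0,"wz":0,"grip":0},{"dx":3.2,"dy":0,"dz":-3.5,"wx":0,"wy":0,"wz":0,"grip":0},{"dx":3.2,"dy":0,"dz":-3.5,"wx":0,"wy":0,"wz":0,"grip":0},{"dx":3.2,"dy":0,"dz":-3.5,"wx":0,"wy":0,"wz":0,"grip":0}]'; python3 -c "
from h import *
rep([-75,-35.5,110])"
```

```text
time_s: 2.8
eef_pos: [419.5, 34.7, 252.0]
tcp_rot: [0.703, -0.7, 0.087, -0.094]
ft_force: [1.0, 0.9, 0.4]
opening: 0.003
t 2.8 tcp_w [419.5  34.7 252. ] tcp_f [-122.    41.3  252. ] F_f [0.9 1.  0.4] open 0.0 q [-0.21 -0.19  1.98  0.01  1.35 -1.52]
 tool x in fixture [ 0.988 -0.153  0.009]
 tool y in fixture [ 0.01   0.004 -1.   ]
 tool z in fixture [0.153 0.988 0.006]
 shift cm tool axes [ 5.69 14.22 -6.95]
```

```bash
python3 -m handwheel '[{"dx":2.9,"dy":0,"dz":-3.5,"wx":0,"wy":0,"wz":0,"grip":0},{"dx":2.8,"dy":0,"dz":-3.5,"wx":0,"wy":0,"wz":0,"grip":0},{"dx":0,"dy":1,"dz":0,"wx":0,"wy":8.2,"wz":0,"grip":0},{"dx":0,"dy":1,"dz":0,"wx":0,"wy":8.2,"wz":0,"grip":0},{"dx":0,"dy":1,"dz":0,"wx":0,"wy":8.2,"wz":0,"grip":0},{"dx":0,"dy":1,"dz":0,"wx":0,"wy":8.2,"wz":0,"grip":0},{"dx":0,"dy":1,"dz":0,"wx":0,"wy":8.2,"wz":0,"grip":0},{"dx":0,"dy":1,"dz":0,"wx":0,"wy":8.2,"wz":0,"grip":0},{"dx":0,"dy":1,"dz":0,"wx":0,"wy":8.2,"wz":0,"grip":0},{"dx":0,"dy":1,"dz":0,"wx":0,"wy":8.2,"wz":0,"grip":0},{"dx":0,"dy":1,"dz":0,"wx":0,"wy":8.2,"wz":0,"grip":0},{"dx":0,"dy":1,"dz":0,"wx":0,"wy":8.2,"wz":0,"grip":0}]'; python3 -c "
from h import *
import cv2
rep([-75,-35.5,45])
K,E=cal('wrist')
im=vision.grab_frame('wrist');cv2.imwrite('pics/w1.png',im[:,:,::-1])
"
```

```text
time_s: 4.0
eef_pos: [463.9, -61.0, 152.2]
tcp_rot: [-0.457, 0.447, -0.538, 0.548]
ft_force: [0.9, -0.4, -0.6]
opening: 0.002
t 4.0 tcp_w [463.9 -61.  152.2] tcp_f [-68.  -49.3 152.2] F_f [ 0.9 -0.3 -0.6] open 0.0 q [-0.39  0.04  1.97  0.01  1.11 -0.21]
 tool x in fixture [-0.079 -0.997 -0.002]
 tool y in fixture [ 0.02  0.   -1.  ]
 tool z in fixture [ 0.997 -0.079  0.02 ]
 shift cm tool axes [-1.3  10.7  -1.02]
```

View pics/w1.png

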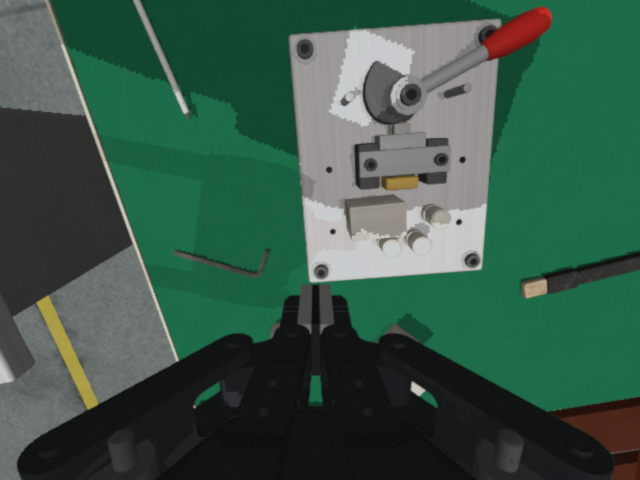

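```bash
python3 -m handwheel '[{"dx":-0.6,"dy":1.5,"dz":-0.4,"wx":-0.6,"wy":-2.3,"wz":0,"grip":0},{"dx":-0.6,"dy":2,"dz":-0.4,"wx":-0.6,"wy":-2.3,"wz":0,"grip":0},{"dx":0,"dy":2.4,"dz":0,"wx":0,"wy":0,"wz":0,"grip":0},{"dx":0,"dy":2,"dz":0,"wx":0,"wy":0,"wz":0,"grip":0},{"dx":0,"dy":1,"dz":0,"wx":0,"wy":0,"wz":0,"grip":0},{"dx":0,"dy":0,"dz":0,"wx":0,"wy":0,"wz":0,"grip":0}]'; python3 -c "
from h import *
import cv2
rep([-75,-35.5,45])
for c in ('wrist','scene','top'):
  im=vision.grab_frame(c)
  if c=='scene': im=cv2.resize(im[180:330,235:435],None,fx=4,fy=4,interpolation=cv2.INTER_CUBIC)
  if c=='top': im=cv2.resize(im[145:295,275:435],None,fx=4,fy=4,interpolation=cv2.INTER_CUBIC)
  cv2.imwrite('pics/a_%s.png'%c,im[:,:,::-1])
"
```

```text
time_s: 4.65
eef_pos: [456.7, -45.2, 57.1]
tcp_rot: [0.48, -0.481, 0.521, -0.517]
ft_force: [-0.7, -0.5, 0.1]
opening: -0.001
t 4.65 tcp_w [456.7 -45.2  57.1] tcp_f [-76.8 -34.3  57.1] F_f [-0.7 -0.6  0.1] open -0.0 q [-0.36  0.21  2.02  0.    0.91 -0.28]
 tool x in fixture [ 0.026 -1.    -0.002]
 tool y in fixture [-0.005  0.002 -1.   ]
 tool z in fixture [ 1.     0.026 -0.005]
 shift cm tool axes [0.13 1.21 0.18]
```

View pics/a_wrist.png

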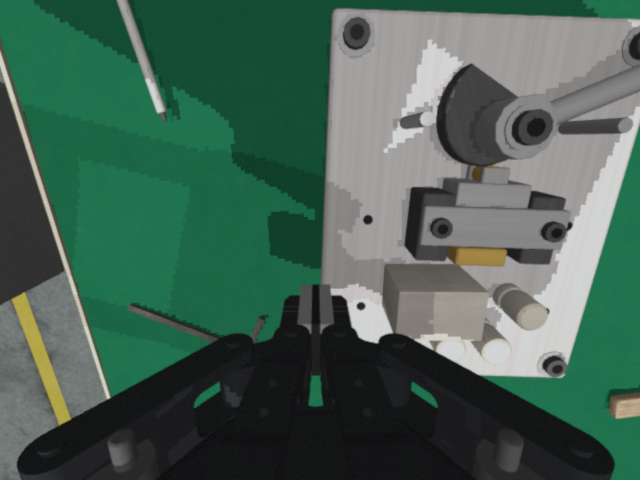

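View pics/a_scene.png

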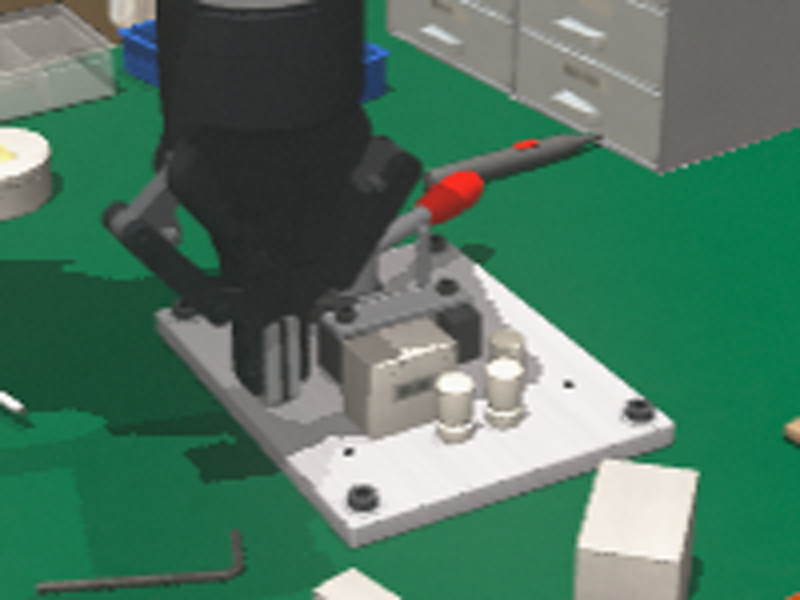

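View pics/a_top.png

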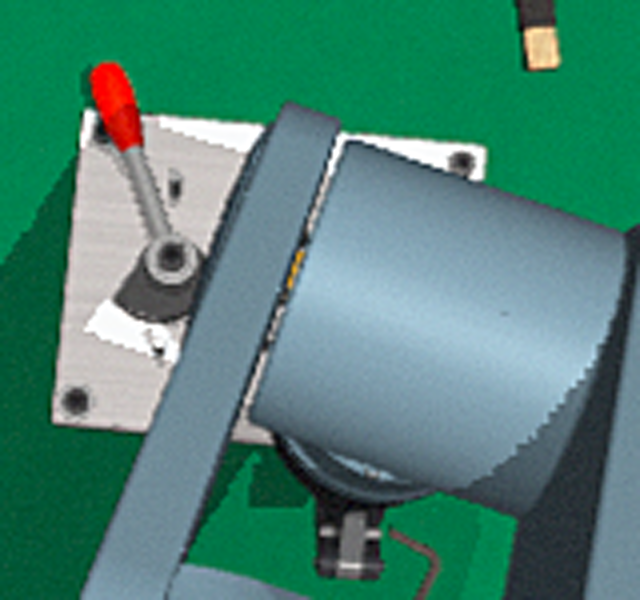

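```bash
python3 -m handwheel '[{"dx":0.15,"dy":0.8,"dz":0,"wx":0,"wy":1.5,"wz":0,"grip":0},{"dx":0,"dy":0.6,"dz":0,"wx":0,"wy":0,"wz":0,"grip":0},{"dx":0,"dy":0,"dz":0.5,"wx":0,"wy":0,"wz":0,"grip":0},{"dx":0,"dy":0,"dz":0.5,"wx":0,"wy":0,"wz":0,"grip":0},{"dx":0,"dy":0,"dz":0.4,"wx":0,"wy":0,"wz":0,"grip":0},{"dx":0,"dy":0,"dz":0,"wx":0,"wy":0,"wz":0,"grip":0}]'; python3 -c "
from h import *
import cv2
rep([-35,-36,42])
for c in ('wrist','scene'):
  im=vision.grab_frame(c)
  if c=='scene': im=cv2.resize(im[180:330,235:435],None,fx=4,fy=4,interpolation=cv2.INTER_CUBIC)
  cv2.imwrite('pics/b_%s.png'%c,im[:,:,::-1])
"
```

```text
time_s: 5.4
eef_pos: [476.2, -50.4, 47.0]
tcp_rot: [-0.474, 0.471, -0.524, 0.528]
ft_force: [-0.8, 0.5, -0.4]
opening: 0.001
t 5.4 tcp_w [476.2 -50.4  47. ] tcp_f [-56.8 -37.4  47. ] F_f [-0.9  0.4 -0.4] open 0.0 q [-0.35  0.27  1.98  0.    0.89 -0.25]
 tool x in fixture [-0.004 -1.     0.001]
 tool y in fixture [ 0.005 -0.001 -1.   ]
 tool z in fixture [ 1.    -0.004  0.005]
 shift cm tool axes [-0.15  0.51  2.18]
```

View pics/b_wrist.png

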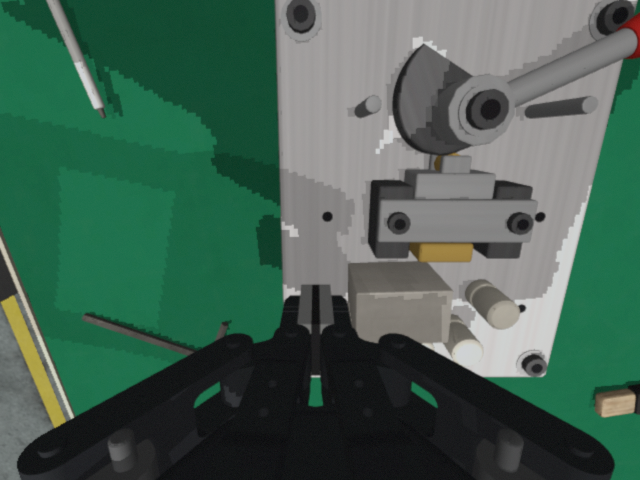

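View pics/b_scene.png

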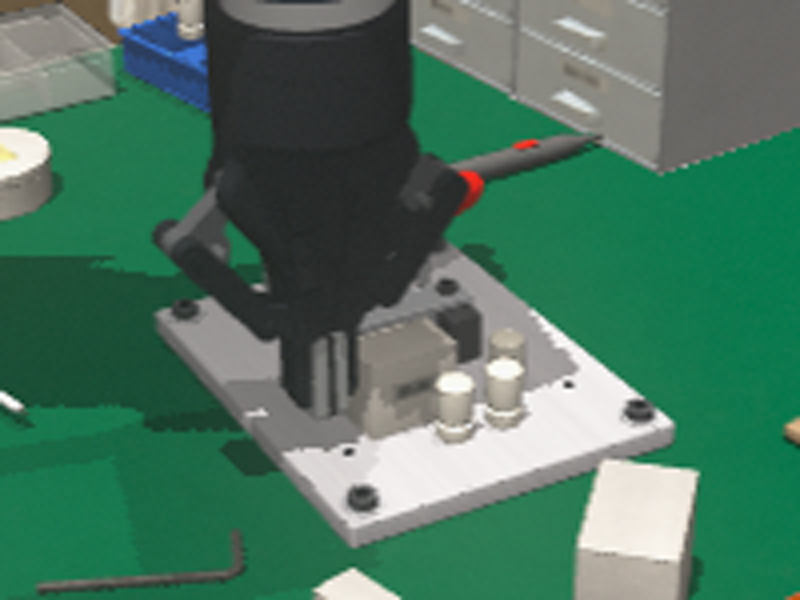

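```bash
python3 -m handwheel '[{"dx":-0.1,"dy":0.6,"dz":0,"wx":0,"wy":0,"wz":0,"grip":0},{"dx":0,"dy":0,"dz":0.3,"wx":0,"wy":0,"wz":0,"grip":0},{"dx":0,"dy":0,"dz":0.3,"wx":0,"wy":0,"wz":0,"grip":0},{"dx":0,"dy":0,"dz":0.3,"wx":0,"wy":0,"wz":0,"grip":0},{"dx":0,"dy":0,"dz":0.3,"wx":0,"wy":0,"wz":0,"grip":0},{"dx":0,"dy":0,"dz":0.3,"wx":0,"wy":0,"wz":0,"grip":0}]'; python3 -c "
from h import *
import cv2
rep([-35,-36,42])
for c in ('wrist',):
  im=vision.grab_frame(c)
  cv2.imwrite('pics/d_%s.png'%c,im[:,:,::-1])
"
```

```text
time_s: 6.1
eef_pos: [489.8, -50.1, 39.9]
tcp_rot: [-0.473, 0.472, -0.526, 0.526]
ft_force: [-1.7, 0.0, 0.9]
opening: 0.001
t 6.1 tcp_w [489.8 -50.1  39.9] tcp_f [-43.3 -35.8  39.9] F_f [-1.7 -0.1  0.9] open 0.0 q [-0.34  0.31  1.95  0.    0.89 -0.24]
 tool x in fixture [-0.003 -1.    -0.   ]
 tool y in fixture [ 0.001  0.    -1.   ]
 tool z in fixture [ 1.    -0.003  0.001]
 shift cm tool axes [ 0.02 -0.21  0.83]
```

View pics/d_wrist.png

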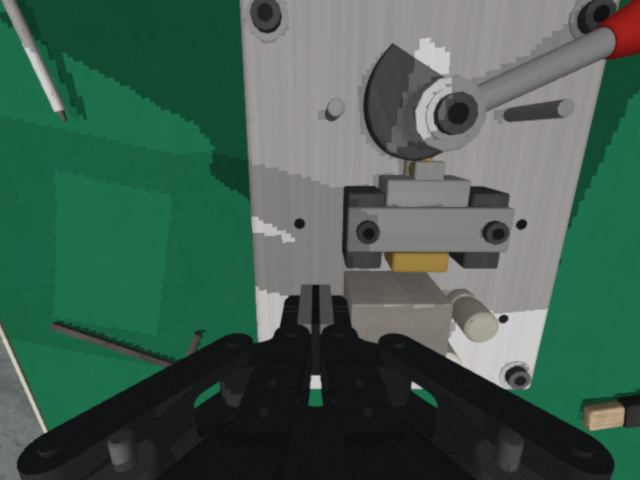

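```bash
python3 -m handwheel '[{"dx":0,"dy":0,"dz":0.3,"wx":0,"wy":0,"wz":0,"grip":0},{"dx":0,"dy":0,"dz":0.3,"wx":0,"wy":0,"wz":0,"grip":0}]'; python3 -m handwheel '[{"dx":0,"dy":0,"dz":0.15,"wx":0,"wy":0,"wz":0,"grip":0}]';python3 -m handwheel '[{"dx":0,"dy":0,"dz":0.15,"wx":0,"wy":0,"wz":0,"grip":0}]'; python3 -c "
from h import *
import cv2
rep([-35,-36,42])
for c in ('wrist',):
  im=vision.grab_frame(c)
  cv2.imwrite('pics/e_%s.png'%c,im[:,:,::-1])
"
```

```text
time_s: 6.35
eef_pos: [496.8, -51.0, 40.0]
tcp_rot: [-0.473, 0.472, -0.525, 0.526]
ft_force: [-1.1, 0.0, -0.6]
opening: 0.004
time_s: 6.45
eef_pos: [498.7, -51.2, 40.0]
tcp_rot: [-0.473, 0.472, -0.525, 0.526]
ft_force: [-1.6, 0.9, -0.3]
opening: -0.0
time_s: 6.55
eef_pos: [500.4, -51.4, 40.0]
tcp_rot: [-0.473, 0.472, -0.525, 0.526]
ft_force: [-1.2, -0.1, -0.3]
opening: 0.005
t 6.55 tcp_w [500.4 -51.4  40. ] tcp_f [-32.7 -36.   40. ] F_f [-1.2 -0.2 -0.3] open 0.0 q [-0.34  0.33  1.92  0.    0.89 -0.23]
 tool x in fixture [-0.003 -1.    -0.   ]
 tool y in fixture [ 0.002  0.    -1.   ]
 tool z in fixture [ 1.    -0.003  0.002]
 shift cm tool axes [ 0.   -0.2  -0.23]
```

View pics/e_wrist.png

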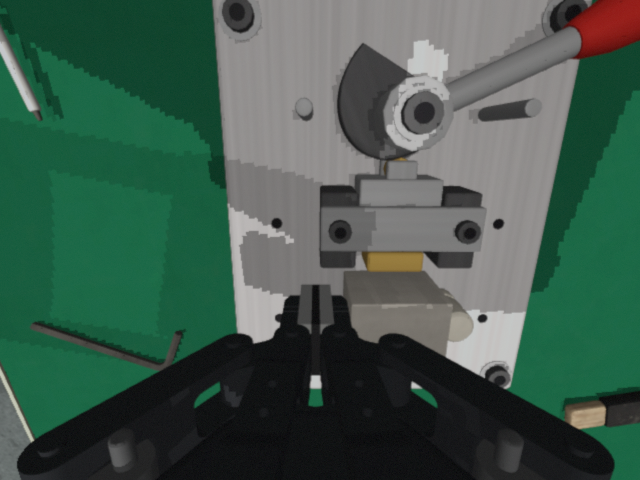

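Still free, with no force rise yet. Continuing in smaller steps until the force rises.

```bash
python3 -m handwheel '[{"dx":0,"dy":0,"dz":0.12,"wx":0,"wy":0,"wz":0,"grip":0}]';python3 -m handwheel '[{"dx":0,"dy":0,"dz":0.12,"wx":0,"wy":0,"wz":0,"grip":0}]'
```

```text
time_s: 6.7
eef_pos: [500.5, -51.3, 39.8]
tcp_rot: [0.473, -0.473, 0.526, -0.526]
ft_force: [-9.0, -0.4, 8.2]
opening: 0.0
time_s: 6.8
eef_pos: [500.4, -51.3, 39.6]
tcp_rot: [0.472, -0.474, 0.527, -0.525]
ft_force: [-8.0, -0.4, 6.4]
opening: -0.001
```

```bash
python3 -m handwheel '[{"dx":0,"dy":0,"dz":-0.15,"wx":0,"wy":0,"wz":0,"grip":0},{"dx":0,"dy":0,"dz":-0.6,"wx":0,"wy":0,"wz":0,"grip":0},{"dx":0,"dy":0,"dz":-1.5,"wx":0,"wy":0,"wz":0,"grip":0},{"dx":0,"dy":-0.5,"dz":-1.5,"wx":0,"wy":0,"wz":0,"grip":0},{"dx":0,"dy":-4,"dz":-0.5,"wx":0,"wy":0,"wz":0,"grip":0},{"dx":0,"dy":-4,"dz":0,"wx":0,"wy":0,"wz":0,"grip":0}]'; python3 -c "
from h import *
import cv2
rep([-35,-36,42])
for c in ('wrist','scene'):
  im=vision.grab_frame(c)
  if c=='scene': im=cv2.resize(im[180:330,235:435],None,fx=4,fy=4,interpolation=cv2.INTER_CUBIC)
  cv2.imwrite('pics/f_%s.png'%c,im[:,:,::-1])
"
```

```text
time_s: 7.4
eef_pos: [452.8, -45.3, 121.5]
tcp_rot: [0.471, -0.475, 0.53, -0.522]
ft_force: [1.2, -0.0, -0.8]
opening: -0.004
t 7.4 tcp_w [452.8 -45.3 121.5] tcp_f [-80.7 -34.8 121.5] F_f [ 1.2  0.1 -0.8] open -0.0 q [-0.36  0.09  2.    0.    1.07 -0.26]
 tool x in fixture [-0.004 -1.    -0.003]
 tool y in fixture [-0.012  0.003 -1.   ]
 tool z in fixture [ 1.    -0.003 -0.012]
 shift cm tool axes [0.13 7.9  4.66]
```

View pics/f_wrist.png

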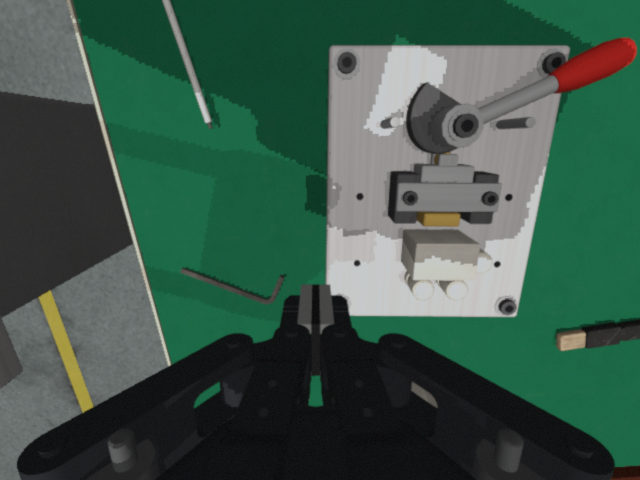

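View pics/f_scene.png

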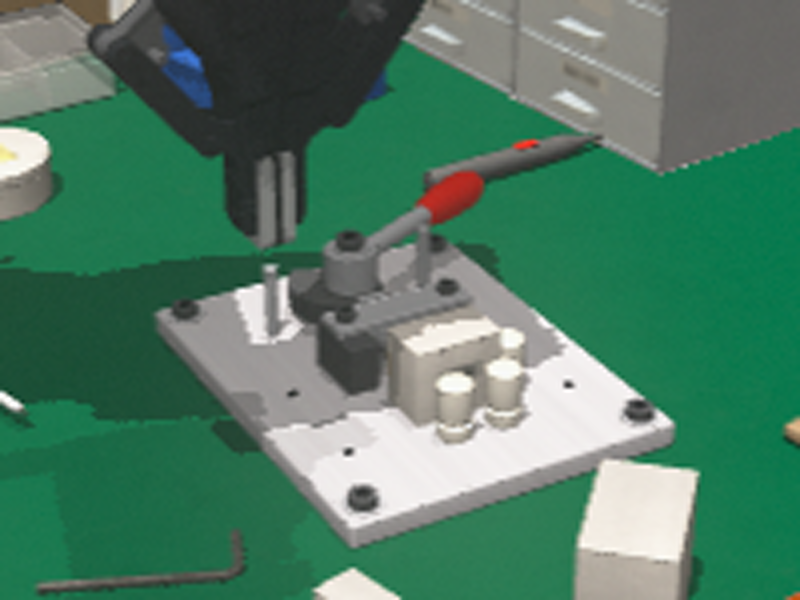

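```bash
python3 -m handwheel '[{"dx":-2,"dy":0,"dz":4,"wx":0,"wy":0,"wz":0,"grip":0},{"dx":-2,"dy":0,"dz":4,"wx":0,"wy":0,"wz":0,"grip":0},{"dx":-2,"dy":0,"dz":4,"wx":0,"wy":0,"wz":0,"grip":0},{"dx":-2,"dy":0,"dz":4,"wx":0,"wy":0,"wz":0,"grip":0},{"dx":0,"dy":0,"dz":0,"wx":0,"wy":8.2,"wz":0,"grip":0},{"dx":0,"dy":0,"dz":0,"wx":0,"wy":8.2,"wz":0,"grip":0},{"dx":0,"dy":0,"dz":0,"wx":0,"wy":8.2,"wz":0,"grip":0},{"dx":0,"dy":0,"dz":0,"wx":0,"wy":8.2,"wz":0,"grip":0},{"dx":0,"dy":0,"dz":0,"wx":0,"wy":8.2,"wz":0,"grip":0},{"dx":0,"dy":0,"dz":0,"wx":0,"wy":8.2,"wz":0,"grip":0},{"dx":0,"dy":0,"dz":0,"wx":0,"wy":8.2,"wz":0,"grip":0},{"dx":0,"dy":0,"dz":0,"wx":0,"wy":8.2,"wz":0,"grip":0}]'; python3 -c "
from h import *
rep([81.4,45.3,46])
"
```

```text
time_s: 8.7
eef_pos: [628.3, 19.6, 115.2]
tcp_rot: [0.096, -0.097, 0.701, -0.7]
ft_force: [0.0, -0.8, -1.1]
opening: 0.002
t 8.7 tcp_w [628.3  19.6 115.2] tcp_f [ 87.2  47.8 115.2] F_f [ 0.1 -0.8 -1.1] open 0.0 q [-0.16  0.44  1.56  0.    1.14  1.14]
 tool x in fixture [-0.93  -0.368  0.   ]
 tool y in fixture [-0.001  0.001 -1.   ]
 tool z in fixture [ 0.368 -0.93  -0.001]
 shift cm tool axes [0.63 6.92 0.03]
```

```bash
python3 -m handwheel '[{"dx":0.6,"dy":2,"dz":0,"wx":0,"wy":-2.5,"wz":0,"grip":0},{"dx":0,"dy":3,"dz":0,"wx":0,"wy":0,"wz":0,"grip":0},{"dx":0,"dy":1.5,"dz":0,"wx":0,"wy":0,"wz":0,"grip":0},{"dx":0,"dy":0,"dz":0,"wx":0,"wy":0,"wz":0,"grip":0}]'; python3 -c "
from h import *
import cv2
rep([81.4,45.3,46])
for c in ('wrist','scene'):
  im=vision.grab_frame(c)
  if c=='scene': im=cv2.resize(im[180:330,235:435],None,fx=4,fy=4,interpolation=cv2.INTER_CUBIC)
  cv2.imwrite('pics/g_%s.png'%c,im[:,:,::-1])
"
```

```text
time_s: 9.1
eef_pos: [622.3, 17.9, 46.7]
tcp_rot: [0.111, -0.11, 0.699, -0.698]
ft_force: [-0.4, 0.4, 0.3]
opening: 0.001
t 9.1 tcp_w [622.3  17.9  46.7] tcp_f [81.4 45.5 46.7] F_f [-0.4  0.4  0.3] open 0.0 q [-0.16  0.53  1.6   0.    1.01  1.09]
 tool x in fixture [-0.914 -0.405 -0.002]
 tool y in fixture [ 0.001  0.001 -1.   ]
 tool z in fixture [ 0.405 -0.914 -0.001]
 shift cm tool axes [0.01 0.07 0.02]
```

View pics/g_wrist.png

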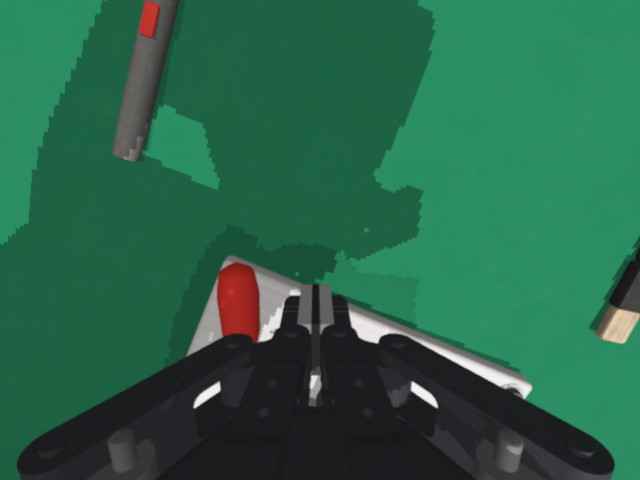

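View pics/g_scene.png

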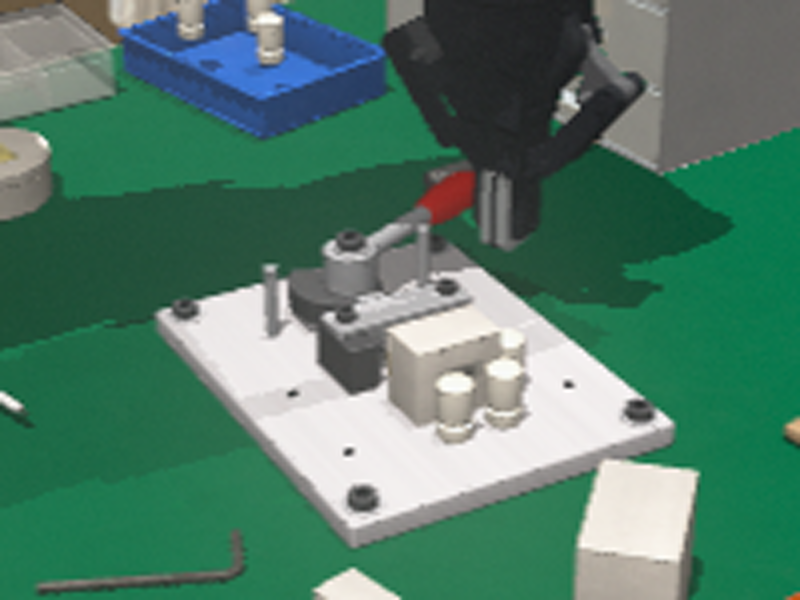

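```bash
cat >> h.py <<'E'
def lev():
    s,p,R=tool();f=w2f(p);r=f[:2]-[0,46];z=RF.T@-R[:,2];ang=np.degrees(np.arctan2(z[1],z[0]))-90  # arm angle implied by tool yaw
    u=np.array([np.cos(np.radians(ang)),np.sin(np.radians(ang))]);n=np.array([u[1],-u[0]])
    print("t",round(s["time_s"],2),"arm ang by yaw",round(ang%360,1),"radial",round(r@u,1),"offset",round(r@n,1),"z",round(p[2],1),"F_f",(RF.T@s["ft_force"]).round(1),"q",np.round(s["joint_pos"],2), "tilt",(RF.T@R[:,1]).round(3))
E
python3 -m handwheel '[{"dx":0,"dy":0,"dz":-0.6,"wx":0,"wy":0,"wz":0,"grip":0},{"dx":0,"dy":0,"dz":-0.5,"wx":0,"wy":0,"wz":0,"grip":0},{"dx":-0.16,"dy":0,"dz":-0.65,"wx":0,"wy":-5,"wz":0,"grip":0},{"dx":-0.16,"dy":0,"dz":-0.65,"wx":0,"wy":-5,"wz":0,"grip":0},{"dx":-0.16,"dy":0,"dz":-0.65,"wx":0,"wy":-5,"wz":0,"grip":0}]'; python3 -c "
from h import *
lev()
import cv2
im=vision.grab_frame('wrist')
cv2.imwrite('pics/i_wrist.png',im[:,:,::-1])
"
```

```text
time_s: 9.7
eef_pos: [621.5, 47.6, 55.2]
tcp_rot: [-0.209, 0.199, -0.674, 0.68]
ft_force: [-0.4, -1.9, -0.5]
opening: 0.001
t 9.7 arm ang by yaw 39.4 radial 78.4 offset 26.8 z 55.2 F_f [-0.2 -1.9 -0.5] q [-0.11  0.51  1.61 -0.    1.01  0.87] tilt [ 0.016 -0.002 -1.   ]
```

View pics/i_wrist.png

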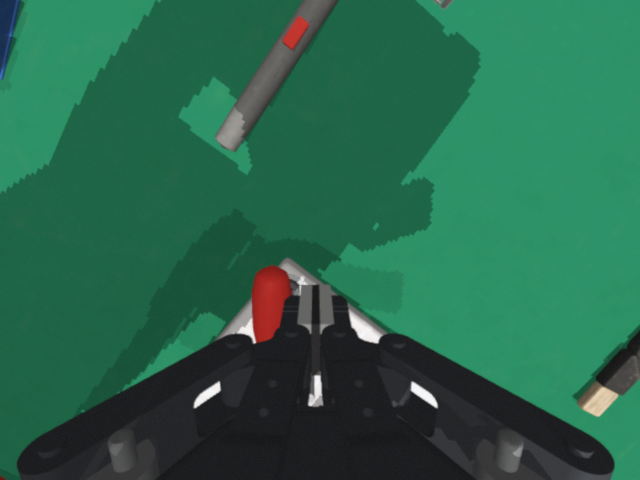

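```bash
python3 -m handwheel '[{"dx":0.3,"dy":0.6,"dz":0.3,"wx":-0.5,"wy":0,"wz":0,"grip":0},{"dx":0.1,"dy":0.5,"dz":0,"wx":0,"wy":0,"wz":0.5,"grip":0},{"dx":0,"dy":0,"dz":0,"wx":0,"wy":0,"wz":0,"grip":0}]'; python3 -c "
from h import *
lev();rep()"
```

```text
time_s: 10.05
eef_pos: [620.6, 44.4, 45.3]
tcp_rot: [0.212, -0.196, 0.678, -0.676]
ft_force: [-0.2, -0.3, -0.1]
opening: -0.001
t 10.05 arm ang by yaw 39.4 radial 75.9 offset 29.1 z 45.3 F_f [-0.2 -0.3 -0.1] q [-0.13  0.52  1.62  0.02  0.98  0.85] tilt [ 0.02   0.013 -1.   ]
t 10.05 tcp_w [620.6  44.4  45.3] tcp_f [77.1 71.7 45.3] F_f [-0.2 -0.3 -0.1] open -0.0 q [-0.13  0.52  1.62  0.02  0.98  0.85]
 tool x in fixture [-0.772 -0.635 -0.023]
 tool y in fixture [ 0.02   0.013 -1.   ]
 tool z in fixture [ 0.635 -0.772  0.003]
```

```bash
python3 -m handwheel '[{"dx":-0.1,"dy":0.1,"dz":-0.6,"wx":0,"wy":0,"wz":-1.3,"grip":0},{"dx":-0.16,"dy":0.1,"dz":-0.65,"wx":0,"wy":-5,"wz":0,"grip":0},{"dx":-0.16,"dy":0.1,"dz":-0.65,"wx":0,"wy":-5,"wz":0,"grip":0},{"dx":-0.16,"dy":0.1,"dz":-0.65,"wx":0,"wy":-5,"wz":0,"grip":0}]'; python3 -c "
from h import *
lev();rep()"
```

```text
time_s: 10.45
eef_pos: [612.8, 65.9, 43.3]
tcp_rot: [-0.292, 0.291, -0.641, 0.648]
ft_force: [0.7, -3.2, 2.1]
opening: -0.001
t 10.45 arm ang by yaw 54.5 radial 76.6 offset 27.8 z 43.3 F_f [ 1.  -3.1  2.1] q [-0.08  0.52  1.62 -0.01  0.99  0.65] tilt [ 0.007 -0.007 -1.   ]
t 10.45 tcp_w [612.8  65.9  43.3] tcp_f [67.1 92.3 43.3] F_f [ 1.  -3.1  2.1] open -0.0 q [-0.08  0.52  1.62 -0.01  0.99  0.65]
 tool x in fixture [-0.58  -0.815  0.002]
 tool y in fixture [ 0.007 -0.007 -1.   ]
 tool z in fixture [ 0.815 -0.58   0.01 ]
```

```bash
python3 -m handwheel '[{"dx":-0.2,"dy":0,"dz":-0.8,"wx":0,"wy":-5,"wz":0,"grip":0},{"dx":-0.2,"dy":0,"dz":-0.75,"wx":0,"wy":-5,"wz":0,"grip":0},{"dx":-0.2,"dy":0,"dz":-0.75,"wx":0,"wy":-5,"wz":0,"grip":0},{"dx":-0.2,"dy":0,"dz":-0.75,"wx":0,"wy":-5,"wz":0,"grip":0}]'; python3 -c "
from h import *
lev()
import cv2
im=vision.grab_frame('top');im=cv2.resize(im[145:295,275:435],None,fx=4,fy=4)
cv2.imwrite('pics/j_top.png',im[:,:,::-1])
im=vision.grab_frame('wrist')
cv2.imwrite('pics/j_wrist.png',im[:,:,::-1])
"
```

```text
time_s: 10.85
eef_pos: [593.6, 88.7, 43.5]
tcp_rot: [-0.401, 0.403, -0.576, 0.587]
ft_force: [1.8, -4.0, -0.9]
opening: -0.003
t 10.85 arm ang by yaw 75.2 radial 76.5 offset 27.0 z 43.5 F_f [ 2.2 -3.8 -0.9] q [-0.04  0.49  1.67 -0.02  0.97  0.33] tilt [ 0.009 -0.013 -1.   ]
```

View pics/j_wrist.png

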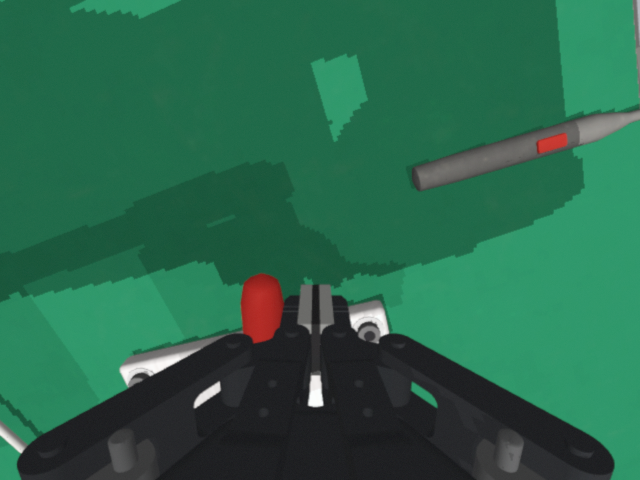

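View pics/j_top.png

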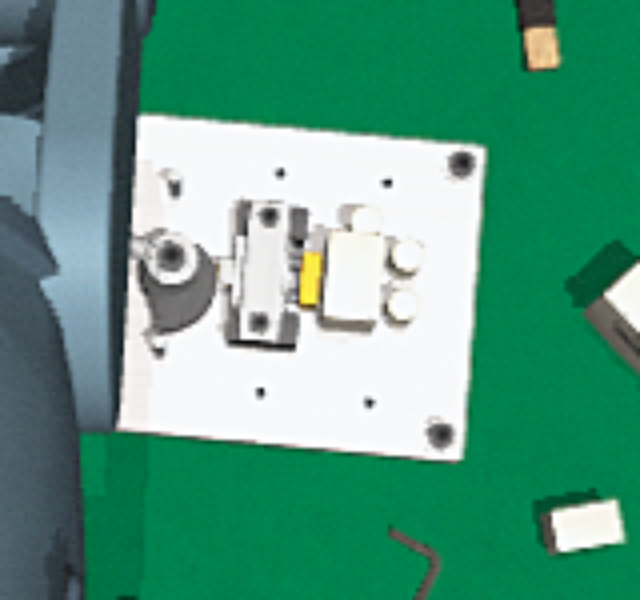

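```bash
python3 -m handwheel '[{"dx":-0.2,"dy":0,"dz":-0.75,"wx":0,"wy":-5,"wz":0,"grip":0},{"dx":-0.2,"dy":0,"dz":-0.75,"wx":0,"wy":-5,"wz":0,"grip":0},{"dx":-0.2,"dy":0,"dz":-0.75,"wx":0,"wy":-5,"wz":0,"grip":0},{"dx":-0.2,"dy":0,"dz":-0.75,"wx":0,"wy":-5,"wz":0,"grip":0},{"dx":-0.2,"dy":0,"dz":-0.75,"wx":0,"wy":-5,"wz":0,"grip":0},{"dx":-0.2,"dy":0,"dz":-0.75,"wx":0,"wy":-5,"wz":0,"grip":0}]'; python3 -c "
from h import *
lev()"
```

```text
time_s: 11.55
eef_pos: [555.5, 106.6, 44.2]
tcp_rot: [-0.537, 0.539, -0.451, 0.466]
ft_force: [2.6, -0.5, -1.6]
opening: 0.001
t 11.55 arm ang by yaw 105.0 radial 76.6 offset 26.6 z 44.2 F_f [ 2.6 -0.3 -1.6] q [-0.01  0.43  1.77 -0.02  0.94 -0.16] tilt [ 0.016 -0.015 -1.   ]
```

```bash
python3 -m handwheel '[{"dx":-0.2,"dy":0,"dz":-0.75,"wx":0,"wy":-5,"wz":0,"grip":0},{"dx":-0.2,"dy":0,"dz":-0.75,"wx":0,"wy":-5,"wz":0,"grip":0},{"dx":-0.2,"dy":0,"dz":-0.75,"wx":0,"wy":-5,"wz":0,"grip":0},{"dx":-0.2,"dy":0,"dz":-0.75,"wx":0,"wy":-5,"wz":0,"grip":0},{"dx":-0.2,"dy":0,"dz":-0.75,"wx":0,"wy":-5,"wz":0,"grip":0},{"dx":-0.2,"dy":0,"dz":-0.75,"wx":0,"wy":-5,"wz":0,"grip":0}]'; python3 -c "
from h import *
lev()
import cv2
im=vision.grab_frame('wrist')
cv2.imwrite('pics/k_wrist.png',im[:,:,::-1])
im=vision.grab_frame('scene')
cv2.imwrite('pics/k_scene.png',cv2.resize(im[180:330,235:435],None,fx=4,fy=4)[:,:,::-1])
"
```

```text
time_s: 12.15
eef_pos: [514.1, 102.7, 44.9]
tcp_rot: [-0.637, 0.64, -0.294, 0.313]
ft_force: [3.1, 1.0, -1.8]
opening: -0.0
t 12.15 arm ang by yaw 135.0 radial 76.1 offset 26.9 z 44.9 F_f [ 3.   1.3 -1.8] q [-0.02  0.35  1.88 -0.02  0.89 -0.69] tilt [ 0.025 -0.013 -1.   ]
```

View pics/k_wrist.png

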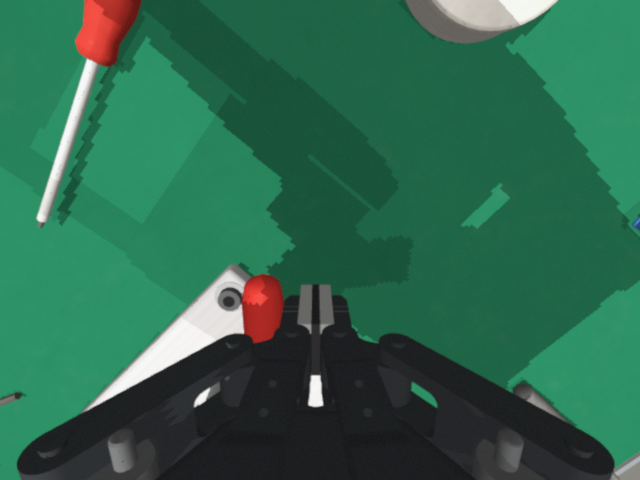

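View pics/k_scene.png

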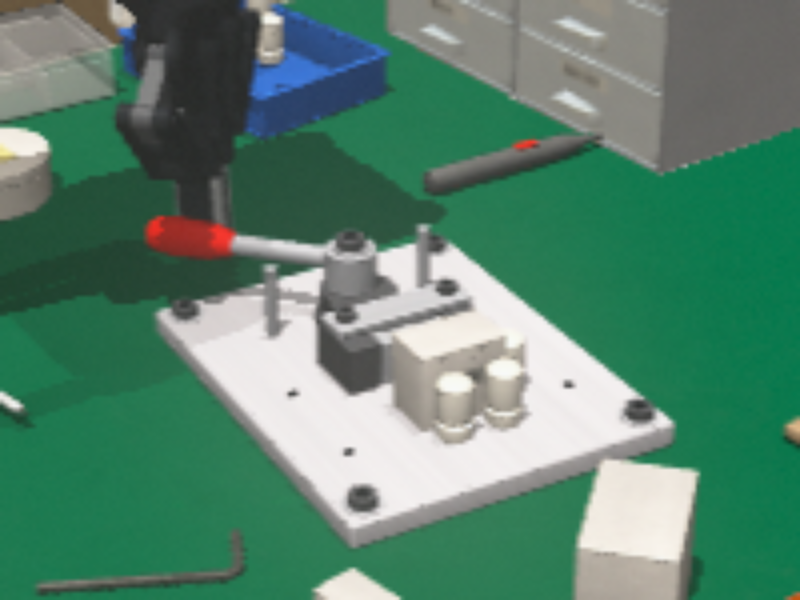

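```bash
python3 -m handwheel '[{"dx":-0.2,"dy":0,"dz":-0.75,"wx":0,"wy":-5,"wz":0,"grip":0},{"dx":-0.2,"dy":0,"dz":-0.75,"wx":0,"wy":-5,"wz":0,"grip":0},{"dx":-0.2,"dy":0,"dz":-0.75,"wx":0,"wy":-5,"wz":0,"grip":0},{"dx":-0.2,"dy":0,"dz":-0.75,"wx":0,"wy":-5,"wz":0,"grip":0},{"dx":-0.2,"dy":0,"dz":-0.75,"wx":0,"wy":-5,"wz":0,"grip":0}]'; python3 -m handwheel '[{"dx":-0.15,"dy":0,"dz":-0.5,"wx":0,"wy":-3,"wz":0,"grip":0}]'; python3 -c "
from h import *
lev()"
```

```text
time_s: 12.75
eef_pos: [484.9, 83.3, 45.2]
tcp_rot: [-0.686, 0.69, -0.152, 0.173]
ft_force: [1.7, 3.7, -2.7]
opening: -0.005
time_s: 12.85
eef_pos: [481.8, 79.8, 45.2]
tcp_rot: [-0.69, 0.694, -0.135, 0.155]
ft_force: [3.4, 2.7, -2.0]
opening: -0.003
t 12.85 arm ang by yaw 162.2 radial 75.9 offset 24.6 z 45.2 F_f [ 3.1  3.  -2. ] q [-0.07  0.28  1.97 -0.01  0.86 -1.22] tilt [ 0.028 -0.008 -1.   ]
```

```bash
for i in 1; do python3 -m handwheel '[{"dx":-0.05,"dy":0,"dz":-0.4,"wx":0,"wy":-2,"wz":0,"grip":0}]'; python3 -m handwheel '[{"dx":0,"dy":0,"dz":-0.3,"wx":0,"wy":0,"wz":0,"grip":0}]';  python3 -m handwheel '[{"dx":0,"dy":0,"dz":-0.2,"wx":0,"wy":0,"wz":0,"grip":0}]'; done; python3 -c "
from h import *
lev()"
```

```text
time_s: 12.95
eef_pos: [479.7, 76.8, 45.2]
tcp_rot: [-0.693, 0.696, -0.124, 0.144]
ft_force: [-0.4, 3.8, -2.0]
opening: -0.002
time_s: 13.05
eef_pos: [478.9, 75.0, 45.2]
tcp_rot: [-0.693, 0.695, -0.126, 0.146]
ft_force: [5.0, 15.8, -3.1]
opening: -0.001
time_s: 13.15
eef_pos: [478.9, 75.0, 45.3]
tcp_rot: [0.694, -0.693, 0.128, -0.148]
ft_force: [4.9, 14.8, -5.3]
opening: -0.002
t 13.15 arm ang by yaw 163.4 radial 76.1 offset 20.6 z 45.3 F_f [ 3.4 15.3 -5.3] q [-0.09  0.27  1.98 -0.    0.86 -1.27] tilt [ 0.029 -0.001 -1.   ]
```

```bash
python3 -m handwheel '[{"dx":0,"dy":0,"dz":-0.5,"wx":0,"wy":0,"wz":0,"grip":0}]'; python3 -m handwheel '[{"dx":0,"dy":0,"dz":0.3,"wx":0,"wy":0,"wz":0,"grip":0},{"dx":0,"dy":0,"dz":1,"wx":0,"wy":0,"wz":0,"grip":0},{"dx":0,"dy":0,"dz":1.5,"wx":0,"wy":0,"wz":0,"grip":0},{"dx":0,"dy":-4,"dz":1,"wx":0,"wy":0,"wz":0,"grip":0},{"dx":0,"dy":-4,"dz":2,"wx":0,"wy":0,"wz":0,"grip":0},{"dx":0,"dy":-4,"dz":3,"wx":0,"wy":0,"wz":0,"grip":0},{"dx":0,"dy":-3,"dz":4,"wx":0,"wy":0,"wz":0,"grip":0},{"dx":0,"dy":0,"dz":4.5,"wx":0,"wy":0,"wz":0,"grip":0},{"dx":0,"dy":0,"dz":4.5,"wx":0,"wy":0,"wz":0,"grip":0},{"dx":0,"dy":0,"dz":4.5,"wx":0,"wy":0,"wz":0,"grip":0},{"dx":0,"dy":0,"dz":0,"wx":0,"wy":0,"wz":0,"grip":0}]'; python3 - <<'E'
from h import *
import cv2
lev()
K,E=cal("top")
im=vision.grab_frame("top")
v=cv2.resize(im[145:270,275:410],None,fx=5,fy=5,interpolation=cv2.INTER_CUBIC)[:,:,::-1].copy()
cv2.imwrite("pics/z_top0.png",v)
def d(p,c):
    u=proj(f2w(p),K,E);cv2.circle(v,(int((u[0]-275+.5)*5),int((u[1]-145+.5)*5)),3,c,-1)
for p in((27.5,-40,38),(-9,-60,38),(14,-60,38)): d(p,(255,0,0))
for x in(-20,20):
    for y in(-12.5,12.5): d((x,-40+y,47),(0,160,0))
a=np.radians(15)+2.62
d((76*np.cos(a),46+76*np.sin(a),49),(255,255,0))
cv2.imwrite("pics/z_top.png",v)
hsv=cv2.cvtColor(im,cv2.COLOR_RGB2HSV)
m=((hsv[...,1]>150)&((hsv[...,0]<8)|(hsv[...,0]>172))&(hsv[...,2]>100)).astype(np.uint8)
m[:150]=0;m[270:]=0;m[:,:270]=0;m[:,340:]=0
ys,xs=np.nonzero(m);g=w2f(unproj((xs.mean(),ys.mean()),40,K,E));print("grip f",g,"ang",np.degrees(np.arctan2(g[1]-46,g[0])),np.hypot(g[1]-46,g[0]))
im=vision.grab_frame("scene")
print([d["point"] for d in nets.place_of("setting_block","scene")])
cv2.imwrite("pics/z_scene.png",cv2.resize(im[180:330,235:435],None,fx=4,fy=4,interpolation=cv2.INTER_CUBIC)[:,:,::-1])
E
```

```text
time_s: 13.25
eef_pos: [478.7, 74.2, 45.5]
tcp_rot: [0.696, -0.689, 0.13, -0.152]
ft_force: [12.0, 34.5, -9.6]
opening: -0.0
time_s: 14.35
eef_pos: [587.1, 325.8, 205.3]
tcp_rot: [0.693, -0.687, 0.145, -0.164]
ft_force: [0.1, -0.1, -0.4]
opening: -0.002
t 14.35 arm ang by yaw 160.7 radial 86.1 offset 290.0 z 205.3 F_f [ 0.1 -0.1 -0.4] q [ 0.33  0.41  1.41 -0.01  1.3  -0.79] tilt [ 0.026  0.004 -1.   ]
grip f [-72.34575568  66.32355326  40.        ] ang 164.30875054624724 75.14622533452673
[[512.1, -195.5, 3.1], [536.7, -59.2, 13.1], [424.2, -158.3, -5.7]]
```

View pics/z_top.png

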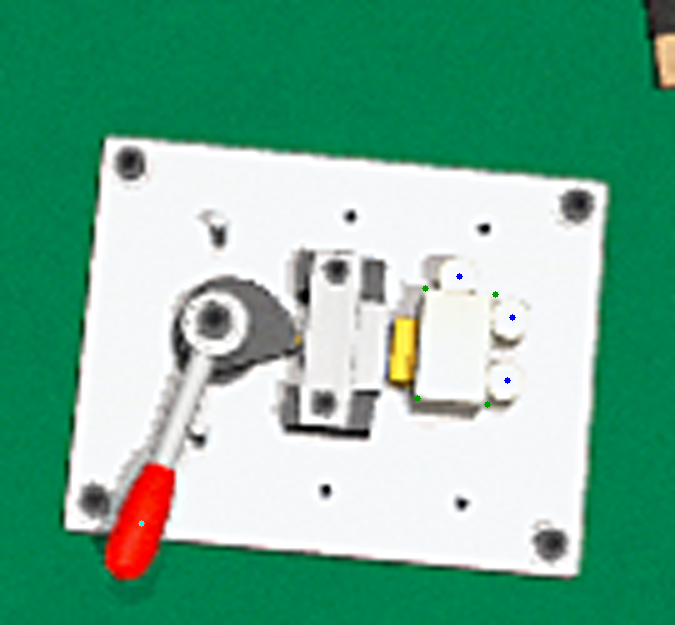

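View pics/z_scene.png

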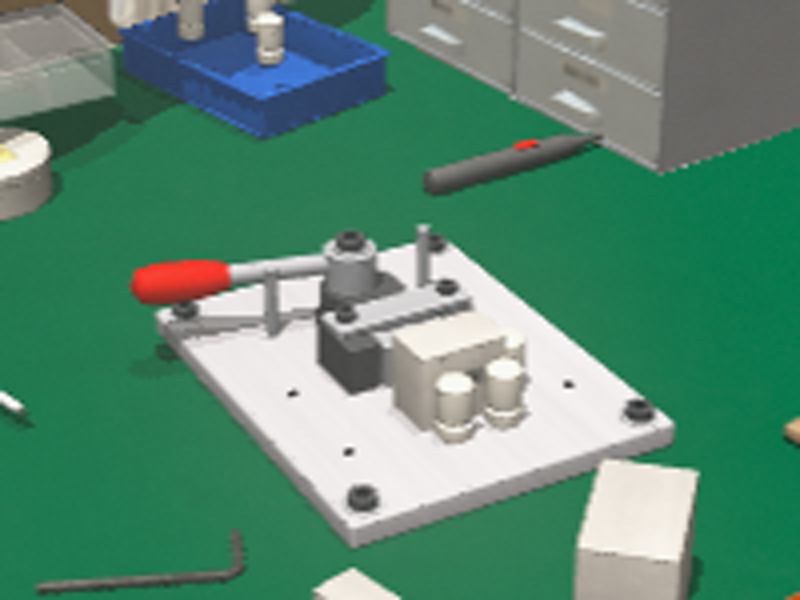

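```bash
python3 - <<'E'
from h import *
K,E=cal("wrist");R,t=E[:3,:3],E[:3,3];c=-R.T@t
s,p,Rt=tool();print("cam in tool",Rt.T@(c-p),"axis",Rt.T@R[2], K[0,0])
rep()
# want: camera roughly over fixture (22,-40)
E
```

```text
cam in tool [ -75.30082281 -122.94306638   -0.51628818] axis [2.94100756e-01 9.55774155e-01 7.14243824e-04] 333.30682705241856
t 14.5 tcp_w [585.6 321.1 205.1] tcp_f [ 13.7 343.3 205.1] F_f [ 0.7 -0.  -0.1] open 0.0 q [ 0.33  0.41  1.41 -0.01  1.3  -0.8 ]
 tool x in fixture [ 0.943 -0.332  0.022]
 tool y in fixture [ 0.024  0.002 -1.   ]
 tool z in fixture [0.332 0.943 0.01 ]
```

```bash
python3 -m handwheel '[{"dx":2.3,"dy":0,"dz":-4,"wx":0,"wy":0,"wz":0,"grip":0},{"dx":2.3,"dy":0,"dz":-4,"wx":0,"wy":0,"wz":0,"grip":0},{"dx":2.3,"dy":0,"dz":-4,"wx":0,"wy":0,"wz":0,"grip":0},{"dx":2.3,"dy":0,"dz":-4,"wx":0,"wy":0,"wz":0,"grip":0},{"dx":2.3,"dy":0,"dz":-4,"wx":0,"wy":0,"wz":0,"grip":0},{"dx":2.3,"dy":0,"dz":-4,"wx":0,"wy":0,"wz":0,"grip":0},{"dx":2.3,"dy":0,"dz":-4,"wx":0,"wy":0,"wz":0,"grip":0},{"dx":2.3,"dy":0,"dz":-4,"wx":0,"wy":0,"wz":0,"grip":0},{"dx":2.3,"dy":2,"dz":-4,"wx":0,"wy":0,"wz":0,"grip":0},{"dx":0,"dy":3,"dz":0,"wx":0,"wy":0,"wz":0,"grip":0},{"dx":0,"dy":3,"dz":0,"wx":0,"wy":0,"wz":0,"grip":0},{"dx":0,"dy":0,"dz":0,"wx":0,"wy":0,"wz":0,"grip":0}]'; python3 - <<'E'
from h import *
import cv2
rep([91,-65,100])
K,E=cal("wrist");R,t=E[:3,:3],E[:3,3];print("cam f",w2f(-R.T@t))
im=vision.grab_frame("wrist");cv2.imwrite("pics/y_w.png",im[:,:,::-1])
u=proj(f2w((15,-40,40)),K,E);print(u);x,y=int(np.clip(u[0],80,560)),int(np.clip(u[1],60,420))
cv2.imwrite("pics/y_c.png",cv2.resize(im[y-60:y+60,x-80:x+80],None,fx=5,fy=5,interpolation=cv2.INTER_CUBIC)[:,:,::-1])
E
```

```text
time_s: 15.7
eef_pos: [606.4, -122.5, 129.7]
tcp_rot: [-0.686, 0.689, -0.157, 0.175]
ft_force: [-0.2, -0.1, 0.2]
opening: 0.002
t 15.7 tcp_w [ 606.4 -122.5  129.7] tcp_f [ 80.1 -95.8 129.7] F_f [-0.2 -0.1  0.2] open 0.0 q [-0.39  0.39  1.61  0.    1.12 -1.49]
 tool x in fixture [ 0.932 -0.363  0.025]
 tool y in fixture [ 0.024 -0.007 -1.   ]
 tool z in fixture [0.363 0.932 0.002]
 shift cm tool axes [-0.18  2.97  3.26]
cam f [  6.82178617 -68.07469973 250.67746392]
[362.87804708 122.91614688]
```

View pics/y_c.png

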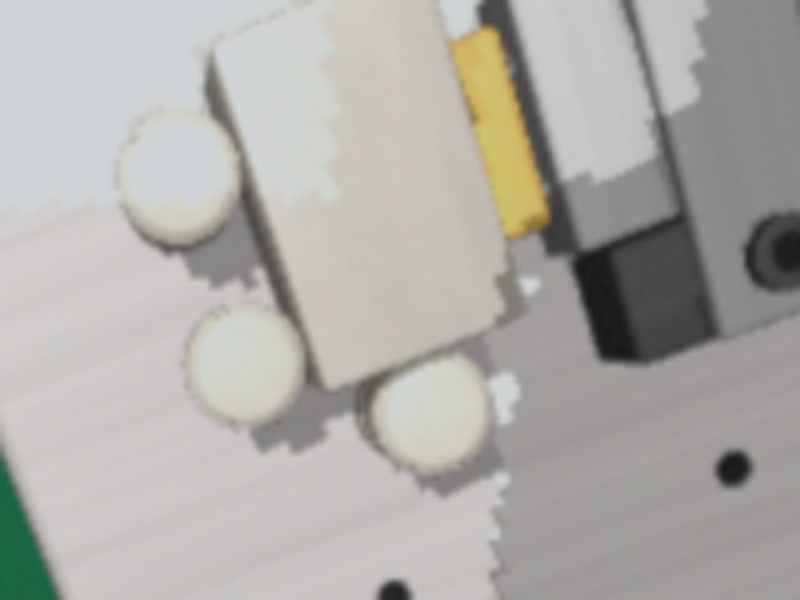

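View pics/y_w.png

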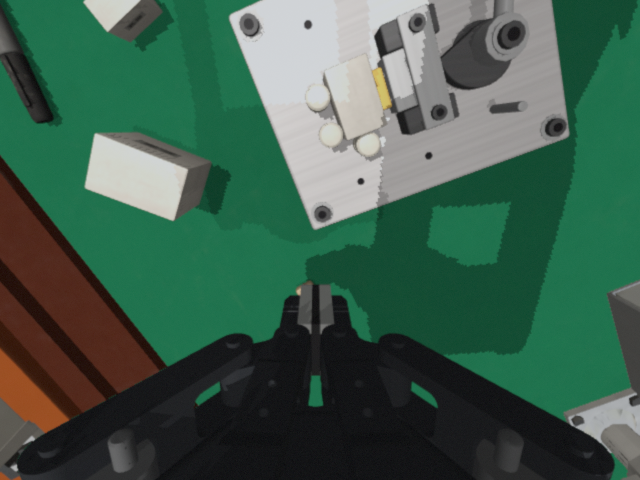

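```bash
python3 -c "
from station import sensors,finish_job
s=sensors.sense();print(s['time_s'],s['ft_force']);print(finish_job())"
```

```text
15.75 [0.07938117 0.04402686 0.95685826]
the job is handed in; nothing more can be done
None
```

The setting block is located and clamped, and I handed the job in at 15.75 s with the hand clear and nothing touching it.

- **Block:** I used the middle-sized block, which was the one in the channel. I slid it along +x with the closed fingertips until the force rose from about 1–2 N to about 9 N at the end post. Then I backed off without lifting it.
- **Lever:** I pushed the handle with the back of the closed fingers from about 24° round to its stop. The force rose to about 15 N there, and to about 36 N on one last firm push, while the lever barely moved.

**Last checks:**
- **Lever angle:** the top camera put it at 164.3° against 165.1° for locked, which is within what the picture can resolve.
- **Block position:** the close wrist picture shows the block square and touching both side posts, with the brass nose on its other side. It is against the end post to within about 0.5 mm. The network put its origin at (537, -59), about 4 mm from the computed seat at (532.5, -59). That is about the network's stated accuracy.
- **Other items:** the hexagon key, tin, screwdriver and marker looked undisturbed wherever they showed in later pictures. I did not measure their positions again.

**Disagreements:** early in the lever push the tool rose about 8 mm while turning. I saw it in the measured pose and lowered it before going on. There was also an upward force of about 8 N on the finger in the final push at the end post. I saw no tilt of the block afterwards.

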